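# Withdraw the failed limiter from the kiln control box

## Task

The over-temperature limiter of the kiln (the plug-in instrument with the single round reset button on its face) has failed: turn the isolator on top of the control box fully off, draw the limiter straight out of its sleeve by its bezel and set it down right way up on the bench. Then let go, take it again round the middle of its case and lower it, without dropping it, right way up onto the floor of the returns crate. Leave the other instrument plugged in, the isolator off, and the vase, bottle and plaster mould where they stand.

Things in the scene. Friction and masses are not known exactly. Their poses are not given: they have to be found in the camera images.
- control_box: fixed grey kiln control box, 190 deep (x) x 270 wide (y) x 100 mm high; origin: centre of its underside. Its aluminium front panel, at own x = -95 mm, looks roughly towards the robot. Two equal sleeves open in the panel at y = +50 and -50 mm, floors 42 mm above the bench; one holds the limiter, the other the programmer, either way round
- isolator (a joint): rotary isolator on the box top, 65 mm behind the panel at box y = 0; rad: 0 = off (bar along the box's x axis, white mark towards the panel), 1.57 = on (bar along box y); stops at both ends. Starts about on; off is a quarter turn counter-clockwise seen from above. 0.1 N m, stays where it is left
- isolator_grip (a point): on the isolator's upright axis at the height to grip, 37 mm above the box top and 7 mm below the top of the bar. Black bar 47 mm long, 14 mm thick, 32 mm high, on a 50 mm disc; point axes turn with the bar: x along the bar, y across it
- limiter: loose black plug-in instrument, 0.25 to 0.45 kg: case 118 long (x) x 44 wide x 44 mm high; on its front (own -x) a bezel 32 long x 52 x 52 mm with a round reset button, 22 mm across, sticking 16 mm out of its face. Origin: centre of the case's underside, z up (case x = -59 to 59, bezel x = -91 to -59, z = -4 to 48 mm). On a flat surface it lies 2 degrees off level, on bezel and tail
- limiter_bezel (a point): centre of the limiter's bezel, 75 mm in front of the case's middle, 22 mm above its underside. Home, the bezel stands 32 mm out of the panel, its top 10 mm below the box top: grip it there from above, across its 52 mm width. Two sprung latches let go at a level straight pull (own -x) of about 10 to 16 N in the first 10 mm; clear of the sleeve after 125 mm; 1 mm play
- programmer: the other plug-in instrument, same case and bezel, flat face with display and small keys and no round button; stays home in its sleeve. Origin as the limiter's
- crate: loose open grey plastic crate, 240 long (x) x 146 wide (y) x 95 mm high, walls and floor 4 mm thick, 0.7 kg, empty; origin: centre of its underside. The limiter fits in only lengthwise
- vase: loose white cast vase, 200 mm high, 86 mm across at its widest; origin: centre of its foot
- bottle: loose white plastic bottle, 160 mm high, 60 mm across; origin: centre of its foot
- mould: loose plaster mould block, 120 x 90 x 70 mm high; origin: centre of its underside

How it is judged:
On the way, in this order (a step that is already met when the one before it is completed fails the run):
1. the isolator is turned off (below 0.2 rad) (value of joint isolator below 0.2 rad), for 0.1 s.
2. the limiter is drawn clear of its sleeve (x of limiter in the frame of control_box below -0.157 m), for 0.05 s.
3. the limiter lies on the bench outside the crate, right way up, at rest and let go (height (world z) of limiter below 0.015 m and angle between limiter's own z axis and vertical below 0.15 rad and horizontal distance between limiter and crate above 0.09 m and linear speed of limiter below 0.02 m/s and contact force between the fingers and limiter below 0.1 N), for 0.2 s.
4. the limiter is lifted again (60 mm or more), held within 45 mm of the middle of its case (height (world z) of limiter above 0.06 m and contact force between the fingers and limiter above 1 N and x of the grasp point in the frame of limiter between -0.045 and 0.045 m), for 0.1 s.
At the end, for the whole second after the job is handed in: The limiter lies at rest and released inside the crate, flat on its floor (origin less than 16 mm above the crate's underside) and right way up (within 0.12 rad); the crate stands level on the bench; the isolator is off (below 0.2 rad); the programmer is still home (moved less than 6 mm) (z of limiter in the frame of crate between 0 and 0.016 m and x of limiter in the frame of crate between -0.07 and 0.07 m and y of limiter in the frame of crate between -0.06 and 0.06 m and angle between limiter's own z axis and vertical below 0.12 rad and linear speed of limiter below 0.02 m/s and height (world z) of crate below 0.01 m and angle between crate's own z axis and vertical below 0.1 rad and value of joint isolator below 0.2 rad and distance of programmer from where it was at the start of the episode below 0.006 m); the robot touches nothing.
It fails at once if the limiter is dropped: moves faster than 0.5 m/s while the fingers do not hold it (linear speed of limiter above 0.5 m/s and contact force between the fingers and limiter below 0.1 N).
It fails at once if the programmer is pulled out (6 mm) (distance of programmer from where it was at the start of the episode above 0.006 m).
It fails at once if the vase, bottle or mould is shoved 30 mm or tipped (distance of any of vase, bottle, mould from where it was at the start of the episode above 0.03 m or angle between vase's own z axis and vertical above 0.3 rad).
It also fails if it takes over 67 s, if anything falls off the work surface, if the arm or the gripper's body presses on something with over 40 N, if the wrist force passes 120 N, or if a joint passes its speed limit or range.

## Robot

A 7-joint arm with a two-finger parallel gripper is mounted at the origin on the work surface. World frame = base frame: x ahead of the robot, y to its left, z up, the work surface at z = 0. Lengths are in m, angles in rad, forces in N, time in s.
With the tool pointing down it reaches from about 0.425 to 0.95 m from the base axis. Payload 16.7 kg.
Tool frame: the origin (TCP) lies between the finger pads; the fingertips stand 8 mm ahead of it and the grasp point (between the pads) lies 11 mm behind it; z points along the fingers, y is the line along which they close (so a half turn about z gives the same grasp; the last joint's range is limited). The gripper opens to 94 mm and grips with 3 to 60 N. Pads are 16 mm wide; open, the fingers measure 119 mm over their backs; the gripper's body (75 mm by 177 mm) begins 78 mm behind the grasp point.
Start: joints at [-1.379, 0.426, 0.074, 1.606, -0.034, 1.111, -0.067], TCP at [0.226, 0.636, 0.213] pointing down, gripper open.
Joint ranges: [-2.85, 2.85], [-0.5, 2.14], [-1.23, 1.37], [0.21, 2.46], [-1.02, 4.16], [0.16, 2.05], [-2.73, 2.73]. Speed limits (rad/s): [1.89, 1.89, 2.39, 2.39, 3.01, 3.01, 3.01].

## Interface

Orientations are given as a unit quaternion [w, x, y, z].
In Python, from bench import * gives the robot as it stands.
- The arm moves only by the shell command python3 -m inch 'ROWS' [FORCE]. ROWS is JSON, one flat list of numbers, 7 for each row, row after row: the shift along the tool's x, y, z in cm, then the turn, a rotation vector about the tool's x, y, z in rad, then the closure, from 0 (fully open) to 1 (shut). A call has 1 to 20 rows; each row shifts and turns the commanded pose from where the row before left it, along the tool's axes as they then stand; what a row does not reach is not made up. A row lasts 1/12 s, in which the tool goes at most 41.7 mm and 7.16 degrees, less where a joint would pass 70% of its speed; a pose out of reach is approached as far as the arm can. A call is refused whole if a number of a shift passes 4.17 or a number of a turn 0.125, either way. A call with a gripper value outside its range is refused whole. The fingers move at their own pace and stop on an object; FORCE is the grip in N (left out, the last holds). Time passes only in rows, so rows that do not move let the fingers close. It gives the time, the measured TCP pose, the force, the opening and the grip force at its end, in the units of the state.
- sense(): the state, without advancing time (a new reading comes with each control period).
- get_image(name): name is "side" or "top"; returns a dict with "frame" (480x640x3 uint8, blue, green, red), "z_map" (480x640 float32, m along the optical axis (not along the pixel's ray), 0 where there is no reading), "intrinsics" (3x3 intrinsics, pixels), "cam_to_world" (4x4, takes a point from camera to world coordinates). Camera axes: x right, y down, z forward; pixel columns grow to the right and rows downward; lengths in m; the calibration is good to about 2 mm. A picture is of the moment at which its call begins.
- close_job(): hands the job in; it is judged then, once.
The state is a dict: "time_s": time; "joint_pos": joint angles; "joint_vel": joint speeds; "tau": joint torques, N m; "position": TCP position; "orientation": TCP orientation; "contact_force": force on the tool from outside, world axes, zero at the start; "wrist_torque": the same for the moment, N m; "gripper_width": finger opening in m; "grip_force": force on a finger pad.
Only numpy, scipy, OpenCV 4.12 (cv2) and the standard library are available. Lean on these libraries where they do the work, as an engineer would, in place of code of your own. Each camera call takes 0.05 s, during which the arm holds its last target. There are 200 camera calls.

## Working session

There is one attempt and no reset: what is moved stays moved. The work goes in short steps, Python scripts to look and compute and a shell command to move; the robot and the scene stay as the last step left them, time stands still between calls to the robot, and variables do not carry over. Pictures are saved under pics/ and viewed, at most 10 in all, crops included, and the job is handed in when it is done.

```bash
mkdir -p pics; ls; python3 - <<'E'
from bench import *
import cv2,numpy as np,json
s=sense();print({k:np.round(v,3).tolist() for k,v in s.items()})
for n in("top","side"):
    d=get_image(n);np.savez(""+n+"0.npz",**d)
    cv2.imwrite(f"pics/{n}0.png",d["frame"]);print(n,d["intrinsics"].round(1).tolist(),d["cam_to_world"].round(3).tolist(),(d["z_map"]>0).mean())
E
```

```text
pics
{'time_s': 0.0, 'joint_pos': [-1.378, 0.427, 0.074, 1.607, -0.034, 1.111, -0.067], 'joint_vel': [0.001, -0.0, -0.0, -0.001, 0.001, -0.001, 0.001], 'tau': [-0.002, -93.585, 3.665, -45.418, -0.049, 0.02, 0.0], 'position': [0.226, 0.636, 0.213], 'orientation': [-0.0, 0.17, 0.985, -0.001], 'contact_force': [0.462, -0.561, 0.272], 'wrist_torque': [-0.009, -0.024, 0.003], 'grip_force': 0.0, 'gripper_width': 0.094}
top [[567.9, 0.0, 317.8], [0.0, 567.9, 247.3], [0.0, 0.0, 1.0]] [[-0.006, -0.978, 0.207, 0.325], [-1.0, 0.007, 0.001, -0.074], [-0.002, -0.207, -0.978, 1.235], [0.0, 0.0, 0.0, 1.0]] 0.9958984375
side [[552.4, 0.0, 317.9], [0.0, 552.4, 231.5], [0.0, 0.0, 1.0]] [[0.761, -0.482, 0.434, -0.036], [-0.648, -0.547, 0.53, -0.759], [-0.018, -0.684, -0.729, 1.094], [0.0, 0.0, 0.0, 1.0]] 0.996103515625
```

View pics/top0.png

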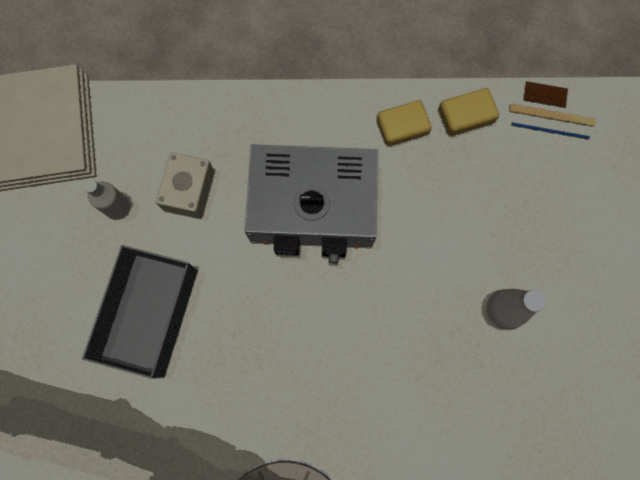

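View pics/side0.png

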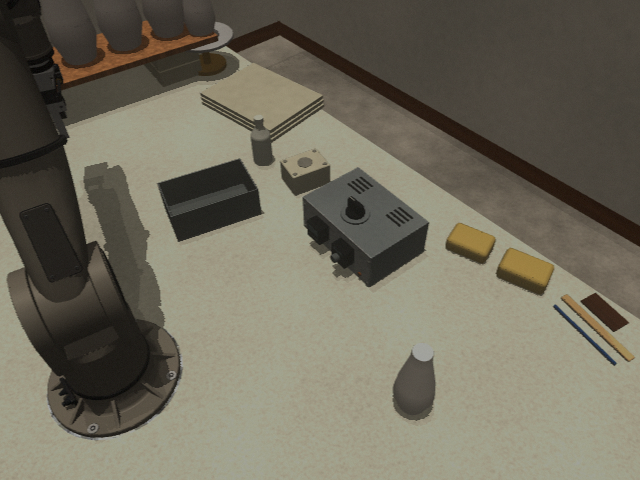

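The top view shows the box (centre 312,195), the isolator with its bar across (312,201), the limiter on the right with its button (334,258), the programmer on the left (287,245), and the crate at (141,312). The mould is at (185,183), the bottle at (105,198) and the vase at (512,308). The side view agrees: its isolator is at (354,210) and the limiter's button at (336,258).

```bash
cat > h.py <<'E'
import numpy as np,cv2
def cloud(d):
    K=d["intrinsics"];z=d["z_map"].astype(float);v,u=np.mgrid[:480,:640]
    P=np.stack([(u-K[0,2])/K[0,0]*z,(v-K[1,2])/K[1,1]*z,z,np.ones_like(z)],-1)@np.asarray(d["cam_to_world"]).T
    P=P[...,:3]; P[z<=0]=np.nan; return P
def rect(p):
    (c,s,a)=cv2.minAreaRect((p[:,:2]*1000).astype(np.float32)); return np.round(c,1),np.round(s,1),round(a,2)
def near(P,c,r,lo,hi):
    m=(np.hypot(P[...,0]-c[0],P[...,1]-c[1])<r)&(P[...,2]>lo)&(P[...,2]<hi);return P[m],m
E
python3 - <<'E'
from h import *
for n in("top","side"):
    d=dict(np.load(n+"0.npz"));P=cloud(d)
    px=dict(top=dict(box=(345,200),bar=(317,198),prog=(287,243),lim=(334,245),btn=(334,258),crate=(150,310),bench=(400,350),mould=(190,165)),
            side=dict(box=(380,245),bar=(354,203),prog=(317,222),lim=(344,246),btn=(336,258),crate=(205,195),bench=(300,350),mould=(305,160)))[n]
    print(n,{k:(P[v,u]*1000).round(0).tolist() for k,(u,v) in px.items()})
    b=P[px["box"][1],px["box"][0]]
    p,m=near(P,b,.2,.09,.112);p=p[(p[:,0]>b[0]-.2)]
    # largest component for box top
    k,l,st,_=cv2.connectedComponentsWithStats(m.astype(np.uint8));i=1+st[1:,4].argmax();p=P[l==i]
    print("boxtop",rect(p),np.median(p[:,2]))
    p2,m2=near(P,b,.12,.118,.16);print("bar",rect(p2),p2[:,2].max(),len(p2))
    bc=P[px["crate"][1],px["crate"][0]]
    p,m=near(P,bc,.16,.085,.105);print("crate rim",rect(p),np.median(p[:,2]))
    p,m=near(P,bc,.16,-.004,.015);print("crate floor z",np.nanmedian(P[px["crate"][1]-5:px["crate"][1]+5,px["crate"][0]-5:px["crate"][0]+5,2]))
    for k in("lim","prog"):
        q=P[px[k][1],px[k][0]];p,m=near(P,q,.045,.078,.094);print(k,rect(p),len(p),np.median(p[:,2]))
E
```

```text
top {'box': [662.0, -130.0, 111.0], 'bar': [655.0, -73.0, 151.0], 'prog': [577.0, -10.0, 89.0], 'lim': [573.0, -107.0, 88.0], 'btn': [548.0, -107.0, 74.0], 'crate': [449.0, 291.0, 4.0], 'bench': [361.0, -247.0, 5.0], 'mould': [756.0, 202.0, 68.0]}
boxtop (array([670.5, -63.5]), array([265.5, 223.7]), 87.51) 0.10919806897379081
bar (array([657.1, -59. ]), array([59.8, 69. ]), 16.26) 0.15844032557662446 520
crate rim (array([440.9, 293.5]), array([148.2, 240.2]), 74.81) 0.09347750688976131
crate floor z 0.004144904190132914
lim (array([ 569.4, -107.3]), array([81. , 40.8]), 87.18) 438 0.08935245472358189
prog (array([577.6,  -9.4]), array([81.9, 34.6]), 86.43) 448 0.08930521726417662
side {'box': [634.0, -174.0, 107.0], 'bar': [651.0, -62.0, 155.0], 'prog': [580.0, -4.0, 91.0], 'lim': [577.0, -109.0, 91.0], 'btn': [548.0, -112.0, 71.0], 'crate': [462.0, 364.0, 1.0], 'bench': [346.0, -218.0, 2.0], 'mould': [728.0, 225.0, 72.0]}
boxtop (array([670.8, -86.7]), array([221.7, 227.6]), 87.31) 0.1092423034644352
bar (array([652.1, -74.1]), array([38.3, 61.5]), 84.39) 0.15825011288778246 242
crate rim (array([441.6, 293.9]), array([157.6, 240.1]), 74.6) 0.09230798681344221
crate floor z 0.006983987072728848
lim (array([ 568.1, -108.4]), array([84.8, 49.8]), 86.71) 330 0.08925252726327093
prog (array([578.7,  -3.8]), array([83.7, 38.8]), 85.98) 295 0.08929936979002084
```

```bash
python3 - <<'E'
from h import *
I=[]
for n,(x,y) in dict(top=(235,130),side=(285,155)).items():
    d=dict(np.load(n+"0.npz"));P=cloud(d);c=d["frame"][y:y+145,x:x+155]
    c=cv2.convertScaleAbs(c,alpha=1.6,beta=15)
    I.append(cv2.resize(c[:145,:155],None,fx=2.55,fy=4,interpolation=cv2.INTER_CUBIC) if 0 else cv2.resize(c,None,fx=2.58,fy=2.58,interpolation=cv2.INTER_CUBIC))
    q=P[...,:]
    m=(abs(P[...,0]-.68)<.05)&(abs(P[...,1]+.065)<.11)
    print(n,"boxtop zs",np.percentile(P[m][:,2],[10,30,50,70,90]).round(4))
    for k,cc in dict(lim=(.570,-.108),prog=(.578,-.008)).items():
        m=(abs(P[...,0]-cc[0])<.01)&(abs(P[...,1]-cc[1])<.016);print(k,np.percentile(P[m][:,2],[10,50,75,90]).round(4))
    m=(abs(P[...,0]-.40)<.05)&(abs(P[...,1]+.2)<.1);print("bench",np.percentile(P[m][:,2],[10,50,90]).round(4))
cv2.imwrite("pics/zoom.png",np.hstack(I));print(np.hstack(I).shape)
E
```

```text
top boxtop zs [0.1073 0.109  0.1103 0.1119 0.1187]
lim [0.0867 0.0896 0.0911 0.0928]
prog [0.0865 0.0896 0.091  0.0927]
bench [-0.0031 -0.      0.0031]
side boxtop zs [0.1079 0.1097 0.111  0.1128 0.1244]
lim [-0.0018  0.0856  0.0902  0.0915]
prog [-0.001   0.0859  0.0904  0.092 ]
bench [-0.0025  0.0003  0.003 ]
(374, 800, 3)
```

View pics/zoom.png

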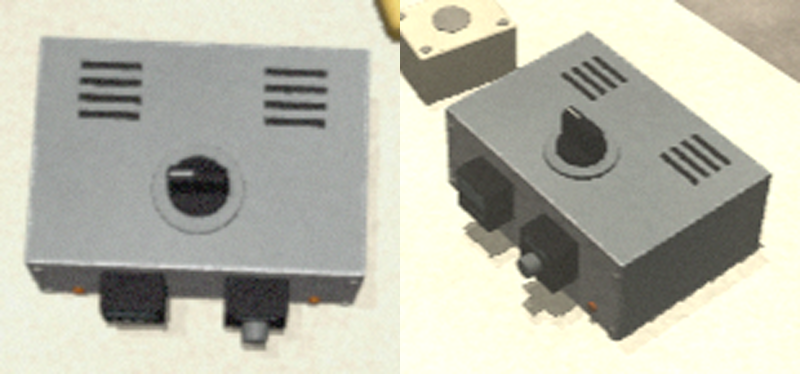

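The crop shows the box's corners clearly in both views. The isolator's disc is at (198,188) on the left and (581,148) on the right, and the limiter's button is at (256,332) and (530,264). I'll triangulate these points.

```bash
cat >> h.py <<'E'
def tri(ds,uvs):
    A=np.zeros((3,3));b=np.zeros(3);R=[]
    for d,(u,v) in zip(ds,uvs):
        T=np.asarray(d["cam_to_world"]);r=T[:3,:3]@np.linalg.inv(d["intrinsics"])@[u,v,1];r/=np.linalg.norm(r)
        M=np.eye(3)-np.outer(r,r);A+=M;b+=M@T[:3,3];R.append((M,T[:3,3]))
    x=np.linalg.solve(A,b);return x,max(np.linalg.norm(M@(x-o)) for M,o in R)
E
python3 - <<'E'
from h import *
ds=[dict(np.load(n+"0.npz")) for n in("top","side")]
t=lambda x,y:(235+x/2.58,130+y/2.58); s=lambda x,y:(285+(x-400)/2.58,155+y/2.58)
for k,a,b in [("FL",(27,262),(447,112)),("FR",(365,275),(622,265)),("BL",(40,37),(588,32)),("BR",(370,50),(770,177)),("disc",(198,188),(581,148)),("button tip",(256,340),(527,266)),("limtopFL",(225,308),(520,220)),("progtopFL",(101,302),(457,176)),("mark",(170,173),(571,108))]:
    x,e=tri(ds,[t(*a),s(*b)]);print(k,(x*1000).round(1),round(e*1000,1))
P=cloud(ds[0])
m=(P[...,2]>.135)&(abs(P[...,0]-.65)<.06)&(abs(P[...,1]+.06)<.06)
g=cv2.cvtColor(ds[0]["frame"],cv2.COLOR_BGR2GRAY)
print("bar",rect(P[m]),np.percentile(P[m][:,2],[10,50,90]).round(4),m.sum(),np.median(P[m],0))
for n,d in zip("ts",ds):
    P=cloud(d)
    for k,y0 in(("lim",-.108),("prog",-.008)):
        m=(abs(P[...,2]-.0895)<.006)&(P[...,0]>.545)&(P[...,0]<.60)&(abs(P[...,1]-y0)<.045)
        m=cv2.morphologyEx(m.astype(np.uint8),cv2.MORPH_OPEN,np.ones((3,3)))>0
        p=P[m];print(n,k,rect(p),np.percentile(p,[3,97],axis=0).round(4).tolist())
    m=(abs(P[...,2]-.110)<.006)&(P[...,0]>.58)&(P[...,0]<.80)&(abs(P[...,1]+.06)<.16)
    print(n,"boxtop",rect(P[m]))
E
```

```text
FL [598.5  73.7 107. ] 0.7
FR [ 584.2 -192.7  115.4] 0.7
BL [786.1  66.4 111. ] 0.7
BR [ 773.5 -202.4  107.6] 0.2
disc [655.  -62.3 119.8] 1.1
button tip [ 542.5 -108.7   71.5] 2.4
limtopFL [560.3 -82.4 102.2] 0.2
progtopFL [568.8  18.6  78.4] 2.5
mark [657.5 -41.9 156.3] 2.4
bar (array([656. , -59.8]), array([46.4, 15.9]), 86.57) [0.1419 0.1525 0.1561] 207 [ 0.6531335  -0.06043259  0.15249143]
t lim (array([ 572.6, -106.9]), array([50.5, 33.5]), 87.28) [[0.5575, -0.1315, 0.0855], [0.5887, -0.0823, 0.094]]
t prog (array([577.5,  -6.7]), array([52. , 33.8]), 87.12) [[0.5616, -0.0307, 0.085], [0.5928, 0.0172, 0.0936]]
t boxtop (array([686.1, -61.6]), array([270.5, 192.6]), 87.22)
s lim (array([ 574.6, -106.2]), array([64.3, 37.2]), 87.62) [[0.5568, -0.1314, 0.0851], [0.5914, -0.0803, 0.0941]]
s prog (array([578.9,  -5.4]), array([54.6, 37.7]), 89.95) [[0.5621, -0.0304, 0.085], [0.5952, 0.0192, 0.0942]]
s boxtop (array([687.9, -60.1]), array([276.4, 196.1]), 87.16)
```

```bash
cat > go.py <<'E'
import sys,numpy as np
from bench import *
from scipy.spatial.transform import Rotation as R
from scipy.linalg import logm,expm
# target: TCP mm x y z, heading of tool y (deg), rows -> one row's shift (cm) and turn
x,y,z,h,n=map(float,sys.argv[1:6]);s=sense()
T0=np.eye(4);q=s["orientation"];T0[:3,:3]=R.from_quat(np.r_[q[1:],q[0]]).as_matrix();T0[:3,3]=s["position"]
a=np.radians(h);ty=np.array([np.cos(a),np.sin(a),0]);tz=np.array([0,0,-1.])
T1=np.eye(4);T1[:3,:3]=np.c_[np.cross(ty,tz),ty,tz];T1[:3,3]=np.array([x,y,z])/1e3
D=expm(np.real(logm(np.linalg.inv(T0)@T1))/n)
print("heading now",np.degrees(np.arctan2(*T0[[1,0],1])).round(2),"pos",(T0[:3,3]*1e3).round(1),"F",np.round(s["contact_force"],1),"grip",np.round([s["grip_force"],s["gripper_width"]],3),"t",s["time_s"],"j7",np.round(s["joint_pos"][6],2))
print("row:",(D[:3,3]*100).round(3),R.from_matrix(D[:3,:3]).as_rotvec().round(4))
E
python3 go.py 656.3 -59.6 213 -2.9 24
```

```text
heading now 70.41 pos [226.2 635.6 212.9] F [ 0.   0.1 -0.1] grip [0.    0.094] t 0.1 j7 -0.07
row: [-3.643 -0.225  0.   ] [-0.      0.      0.0533]
```

```bash
python3 -m inch '[-1.8,-0.12,0,0,0,0.027,0.1, -3.64,-0.22,0,0,0,0.053,0.1, -3.64,-0.22,0,0,0,0.053,0.1, -3.64,-0.22,0,0,0,0.053,0.1, -3.64,-0.22,0,0,0,0.053,0.1, -3.64,-0.22,0,0,0,0.053,0.1, -3.64,-0.22,0,0,0,0.053,0.1, -3.64,-0.22,0,0,0,0.053,0.1, -3.64,-0.22,0,0,0,0.053,0.1, -3.64,-0.22,0,0,0,0.053,0.1, -3.64,-0.22,0,0,0,0.053,0.1, -3.64,-0.22,0,0,0,0.053,0.1, -3.64,-0.22,0,0,0,0.053,0.1, -3.64,-0.22,0,0,0,0.053,0.1, -3.64,-0.22,0,0,0,0.053,0.1, -3.64,-0.22,0,0,0,0.053,0.1, -3.64,-0.22,0,0,0,0.053,0.1, -3.64,-0.22,0,0,0,0.053,0.1, -3.64,-0.22,0,0,0,0.053,0.1, -3.64,-0.22,0,0,0,0.053,0.1]' 20; python3 go.py 656.3 -59.6 200 -2.9 8
```

```text
time_s: 1.77
position: [0.6526, 0.1038, 0.2133]
orientation: [0.0, 0.636, 0.772, -0.0]
contact_force: [0.5, 1.1, -0.3]
gripper_width: 0.0846
grip_force: 0.0
heading now 10.98 pos [652.6 103.8 213.3] F [ 0.5  1.1 -0.3] grip [0.    0.085] t 1.7667 j7 0.12
row: [-2.044 -0.13   0.166] [-0.      0.      0.0303]
```

```bash
python3 -m inch '[-3.64,-0.22,0,0,0,0.053,0.1, -3.64,-0.22,0,0,0,0.053,0.1, -3.64,-0.22,0,0,0,0.053,0.1, -2.6,-0.15,0,0,0,0.04,0.1, -1.8,-0.12,0,0,0,0.025,0.1, -1,-0.06,0,0,0,0.016,0.1, 0,0,0,0,0,0,0.1, 0,0,0,0,0,0,0.1]' 20; python3 go.py 656.3 -59.6 137 -2.9 5
```

```text
time_s: 2.43
position: [0.6586, -0.0557, 0.2133]
orientation: [-0.0, 0.722, 0.692, 0.0]
contact_force: [0.8, 1.0, -0.4]
gripper_width: 0.0843
grip_force: 0.0
heading now -2.49 pos [658.6 -55.7 213.3] F [ 0.8  1.  -0.4] grip [0.    0.084] t 2.4333 j7 0.17
row: [-0.081 -0.042  1.526] [-0.0001 -0.0001  0.0014]
```

```bash
python3 -m inch '[-0.08,-0.04,1.5,0,0,0.0014,0.1, -0.08,-0.04,1.5,0,0,0.0014,0.1, -0.08,-0.04,1.5,0,0,0.0014,0.1, -0.08,-0.04,1.5,0,0,0.0014,0.1, -0.08,-0.04,1.5,0,0,0.0014,0.1, 0,0,0.1,0,0,0,1, 0,0,0,0,0,0,1, 0,0,0,0,0,0,1, 0,0,0,0,0,0,1, 0,0,0,0,0,0,1, 0,0,0,0,0,0,1, 0,0,0,0,0,0,1, 0,0,0,0,0,0,1, 0,0,0,0,0,0,1]' 20; python3 go.py 656.3 -59.6 137 87.1 14
```

```text
time_s: 3.6
position: [0.6563, -0.0608, 0.1376]
orientation: [0.0, 0.725, 0.688, 0.0]
contact_force: [-0.0, 1.4, -0.5]
gripper_width: 0.0278
grip_force: 0.0
heading now -2.98 pos [656.3 -60.8 137.6] F [-0.   1.4 -0.5] grip [0.    0.028] t 3.6 j7 0.21
row: [0.008 0.006 0.004] [ 0.      0.     -0.1123]
```

```bash
python3 -m inch '[0,0,0,0,0,0,1, 0,0,0,0,0,0,1, 0,0,0,0,0,0,1, 0,0,0,0,0,0,1, 0,0,0,0,0,-0.11,1, 0,0,0,0,0,-0.11,1, 0,0,0,0,0,-0.11,1, 0,0,0,0,0,-0.11,1, 0,0,0,0,0,-0.11,1, 0,0,0,0,0,-0.11,1, 0,0,0,0,0,-0.11,1]' 20; python3 go.py 656.3 -59.6 137 87.1 7
```

```text
time_s: 4.52
position: [0.6583, -0.0608, 0.1378]
orientation: [0.002, 0.411, 0.912, 0.001]
contact_force: [13.0, -0.7, -9.0]
gripper_width: 0.0136
grip_force: 20.0
heading now 41.45 pos [658.3 -60.8 137.8] F [13.  -0.7 -9. ] grip [1.9996e+01 1.4000e-02] t 4.5167 j7 0.88
row: [0.034 0.001 0.011] [ 0.0002  0.0005 -0.1138]
```

```bash
python3 -m inch '[-0.1,0.1,0,0,0,-0.11,1, 0,0,0,0,0,-0.11,1, 0,0,0,0,0,-0.11,1, 0,0,0,0,0,-0.11,1, 0,0,0,0,0,-0.11,1, 0,0,0,0,0,-0.11,1, 0,0,0,0,0,-0.11,1, 0,0,0,0,0,-0.03,1, 0,0,0,0,0,0,1, 0,0,0,0,0,0,1]' 20; python3 go.py 658 -60.5 137 87.1 1
```

```text
time_s: 5.35
position: [0.6586, -0.0605, 0.1377]
orientation: [0.001, 0.026, 1.0, 0.0]
contact_force: [3.9, 2.5, -1.2]
gripper_width: 0.0137
grip_force: 20.0
heading now 87.0 pos [658.6 -60.5 137.7] F [ 3.9  2.5 -1.2] grip [1.9987e+01 1.4000e-02] t 5.35 j7 1.58
row: [ 0.06  -0.004  0.072] [ 0.0006  0.0016 -0.0017]
```

```bash
python3 -m inch '[0,0,0,0,0,0,0.5, 0,0,0,0,0,0,0.5, 0,0,0,0,0,0,0.5, 0,0,0,0,0,0,0.5, 0,0,-1,0,0,0,0.1, 0,0,-2,0,0,0,0.1, 0,0,-2,0,0,0,0.1, 0,0,-1,0,0,0,0.1, 0,0,0,0,0,0,0.1]' 20; python3 go.py 574 -106.5 195 87.1 4
```

```text
time_s: 6.1
position: [0.659, -0.0611, 0.2005]
orientation: [0.002, 0.027, 1.0, 0.0]
contact_force: [0.3, -0.5, 0.2]
gripper_width: 0.0704
grip_force: 0.0
heading now 86.96 pos [659.  -61.1 200.5] F [ 0.3 -0.5  0.2] grip [0.   0.07] t 6.1 j7 1.58
row: [ 2.063 -1.245  0.131] [ 0.0001  0.001  -0.0006]
```

```bash
python3 -m inch '[2.06,-1.24,0.13,0,0.001,0,0.1, 2.06,-1.24,0.13,0,0.001,0,0.1, 2.06,-1.24,0.13,0,0.001,0,0.1, 2.06,-1.24,0.13,0,0.001,0,0.1, 0,0,0,0,0,0,0.1, 0,0,0,0,0,0,0.1]' 20; python3 go.py 574 -106.5 57 87.1 10
python3 - <<'E'
from bench import *
from h import *
a=[cv2.convertScaleAbs(get_image(n)["frame"][100:400,150:550],alpha=1.6,beta=15) for n in("top","side")]
cv2.imwrite("pics/app.png",np.hstack(a))
E
```

```text
time_s: 6.6
position: [0.5719, -0.1067, 0.1921]
orientation: [-0.002, 0.027, 1.0, 0.0]
contact_force: [0.5, 0.2, -0.4]
gripper_width: 0.0845
grip_force: 0.0
heading now 86.89 pos [ 571.9 -106.7  192.1] F [ 0.5  0.2 -0.4] grip [0.    0.084] t 6.6 j7 1.65
row: [-0.024  0.003  1.351] [ 0.     -0.0004 -0.0004]
```

View pics/app.png

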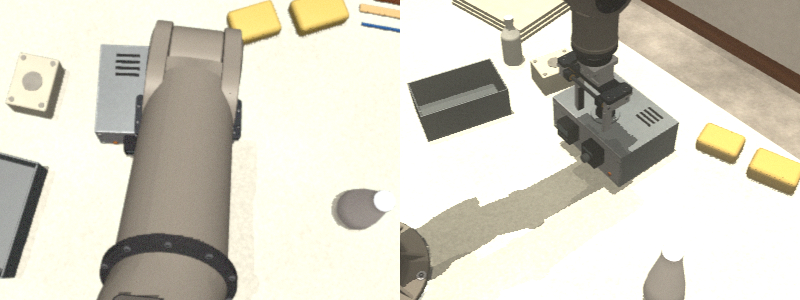

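The top view has the arm hiding the gripper. The side view shows the fingers over the limiter's bezel at about (595,130), clear of the programmer at (568,130).

```bash
python3 -m inch '[-0.01,0,1.5,0,0,0,0.1, -0.02,0,2,0,0,0,0.1, -0.02,0,2,0,0,0,0.1, -0.02,0,2,0,0,0,0.1, -0.02,0,2,0,0,0,0.1, -0.01,0,2,0,0,0,0.1, -0.01,0,1.3,0,0,0,0.1, 0,0,0.7,0,0,0,0.1, 0,0,0,0,0,0,1, 0,0,0,0,0,0,1, 0,0,0,0,0,0,1, 0,0,0,0,0,0,1, 0,0,0,0,0,0,1, 0,0,0,0,0,0,1, 0,0,0,0,0,0,1, 0,0,0,0,0,0,1]' 45; python3 go.py 574 -106.5 57 87.1 10
```

```text
time_s: 8.03
position: [0.5738, -0.1061, 0.0581]
orientation: [-0.001, 0.026, 1.0, 0.0]
contact_force: [-1.1, 0.8, 6.7]
gripper_width: 0.0517
grip_force: 45.0
heading now 86.97 pos [ 573.8 -106.1   58.1] F [-1.1  0.8  6.7] grip [45.001  0.052] t 8.0333 j7 1.68
row: [-0.002 -0.004  0.011] [ 0.     -0.0003 -0.0002]
```

```bash
python3 -m inch '[0.2,0,0,0,0,0,1, 0.4,0,0,0,0,0,1, 0.4,0,0,0,0,0,1, 0.4,0,0,0,0,0,1, 0.4,0,0,0,0,0,1, 0.4,0,0,0,0,0,1, 0.4,0,0,0,0,0,1]' 45; python3 go.py 421 -98.5 58 87.1 10
```

```text
time_s: 8.62
position: [0.5478, -0.1047, 0.058]
orientation: [-0.001, 0.026, 1.0, 0.0]
contact_force: [4.6, 0.3, 4.8]
gripper_width: 0.0517
grip_force: 45.0
heading now 86.97 pos [ 547.8 -104.7   58. ] F [4.6 0.3 4.8] grip [44.999  0.052] t 8.6167 j7 1.68
row: [ 1.27  -0.003  0.002] [-0.     -0.0002 -0.0002]
```

```bash
python3 -m inch '[0.8,0,0,0,0,0,1, 1.1,0,0,0,0,0,1, 1.1,0,0,0,0,0,1, 1.1,0,0,0,0,0,1, 1.1,0,0,0,0,0,1, 1.1,0,0,0,0,0,1, 1.1,0,0,0,0,0,1, 1.1,0,0,0,0,0,1, 1.1,0,0,0,0,0,1, 1.1,0,0,0,0,0,1, 1,0,0,0,0,0,1, 0.6,0,0,0,0,0,1, 0.4,0,0,0,0,0,1, 0,0,0,0,0,0,1]' 45; python3 go.py 425 -98.5 21 87.1 8
```

```text
time_s: 9.78
position: [0.4196, -0.098, 0.0579]
orientation: [-0.002, 0.026, 1.0, 0.0]
contact_force: [0.3, -1.3, -2.0]
gripper_width: 0.0518
grip_force: 45.0
heading now 86.97 pos [419.6 -98.   57.9] F [ 0.3 -1.3 -2. ] grip [44.997  0.052] t 9.7833 j7 1.67
row: [-0.069 -0.003  0.462] [ 0.     -0.0006 -0.0003]
```

```bash
python3 -m inch '[0,0,0.3,0,0,0,1, 0,0,0.5,0,0,0,1, 0,0,0.5,0,0,0,1, 0,0,0.5,0,0,0,1, 0,0,0.5,0,0,0,1, 0,0,0.5,0,0,0,1, 0,0,0.4,0,0,0,1, 0,0,0.2,0,0,0,1, 0,0,0,0,0,0,1, 0,0,0,0,0,0,1]' 45; python3 go.py 425 -98.5 21 87.1 8
```

```text
time_s: 10.62
position: [0.4204, -0.098, 0.0239]
orientation: [-0.002, 0.026, 1.0, 0.0]
contact_force: [-0.1, 0.8, -2.8]
gripper_width: 0.0523
grip_force: 45.0
heading now 86.97 pos [420.4 -98.   23.9] F [-0.1  0.8 -2.8] grip [44.997  0.052] t 10.6167 j7 1.69
row: [-0.058 -0.003  0.037] [-0.     -0.0005 -0.0003]
```

```bash
python3 -m inch '[0,0,0.1,0,0,0,1, 0,0,0.1,0,0,0,1, 0,0,0.1,0,0,0,1, 0,0,0.1,0,0,0,1, 0,0,0,0,0,0,1, 0,0,0,0,0,0,1]' 45; python3 - <<'E'
from bench import *
from h import *
d=get_image("side");P=cloud(d)
a=cv2.convertScaleAbs(d["frame"][150:350,180:420],alpha=1.6,beta=15)
cv2.imwrite("pics/low.png",cv2.resize(a,None,fx=3,fy=3))
print(sense()["contact_force"])
E
```

```text
time_s: 11.12
position: [0.4205, -0.098, 0.0201]
orientation: [-0.002, 0.026, 1.0, 0.0]
contact_force: [-1.0, 0.2, 1.9]
gripper_width: 0.052
grip_force: 45.0
[-1.10840224  0.18308792  2.03849769]
```

View pics/low.png

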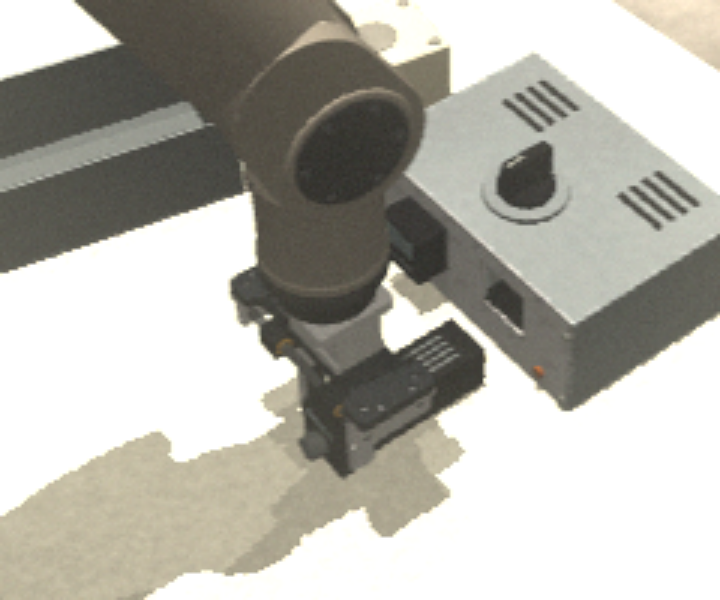

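The isolator bar now lies along the box's x axis at (525,180). The limiter is clear of its sleeve (505,300) and held level just at the bench. I'll let it settle and release it.

```bash
python3 -m inch '[0,0,0.1,0,0,0,1, 0,0,0,0,0,0,1, 0,0,0,0,0,0,0.3, 0,0,0,0,0,0,0.2, 0,0,0,0,0,0,0.2, 0,0,0,0,0,0,0.2, 0,0,0,0,0,0,0.2, 0,0,-1,0,0,0,0.2, 0,0,-2.5,0,0,0,0.2, 0,0,-3,0,0,0,0.1, 0,0,-3,0,0,0,0.1, 0,0,-3,0,0,0,0.1, 0,0,-1.5,0,0,0,0.1, 0,0,0,0,0,0,0.1, 0,0,0,0,0,0,0.1]' 25; python3 go.py 495 -102 155 87.1 4
python3 - <<'E'
from bench import *
from h import *
for n in("side","top"):
    d=get_image(n);P=cloud(d)
    m=(P[...,2]>.025)&(P[...,2]<.062)&(P[...,0]>.38)&(P[...,0]<.575)&(abs(P[...,1]+.1)<.06)
    m=cv2.morphologyEx(m.astype(np.uint8),cv2.MORPH_OPEN,np.ones((3,3)))>0
    p=P[m];print(n,len(p),rect(p) if len(p) else 0, np.percentile(p[:,2],[50,95]).round(4))
    a=cv2.convertScaleAbs(d["frame"][150:350,180:420],alpha=1.6,beta=15)
    cv2.imwrite(f"pics/rel{n}.png",cv2.resize(a,None,fx=3,fy=3))
E
```

```text
time_s: 12.42
position: [0.4214, -0.098, 0.1595]
orientation: [-0.001, 0.026, 1.0, 0.0]
contact_force: [-0.3, -0.6, -0.5]
gripper_width: 0.0849
grip_force: 0.0
heading now 86.98 pos [421.4 -98.  159.5] F [-0.3 -0.6 -0.5] grip [0.    0.085] t 12.4167 j7 1.62
row: [-1.843 -0.005  0.11 ] [ 0.     -0.0005 -0.0005]
side 1297 (array([473. , -97.6]), array([ 54.8, 168.6]), 88.9) [0.046  0.0541]Traceback (most recent call last):
  File "<stdin>", line 7, in <module>
    return _quantile_unchecked(
        a, q, axis, out, overwrite_input, method, keepdims, weights)
    return _ureduce(a,
                    func=_quantile_ureduce_func,
    ...<5 lines>...
                    overwrite_input=overwrite_input,
                    method=method)
    r = func(a, **kwargs)
    result = _quantile(arr,
                       quantiles=q,
    ...<2 lines>...
                       out=out,
                       weights=wgt)
    slices_having_nans = np.isnan(arr[-1, ...])
                                  ~~~^^^^^^^^^
IndexError: index -1 is out of bounds for axis 0 with size 0
```

View pics/relside.png

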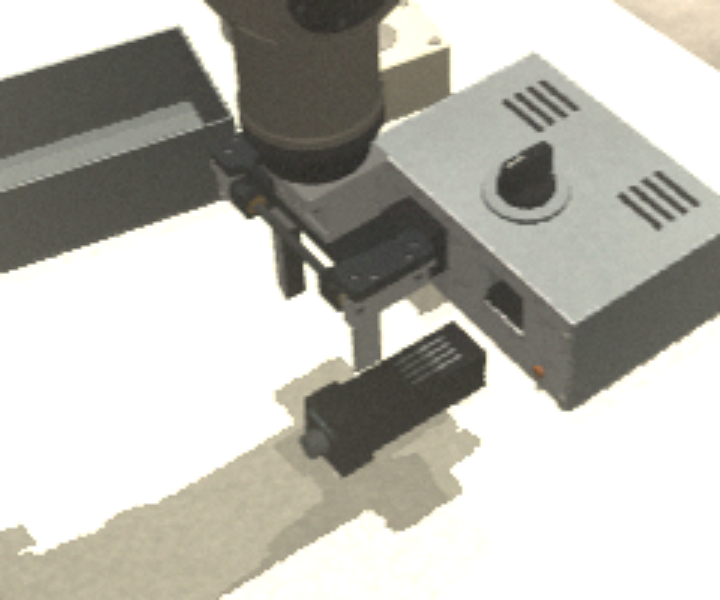

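The limiter lies right way up on the bench, from (320,440) to (470,350), and has been released. I'll regrip it slightly forward of mid-case, about 18 mm, near where its centre of mass should be.

```bash
python3 -m inch '[-1.4,0,0,0,0,0,0.2, -1.5,0,0,0,0,0,0.2, -1.5,0,0,0,0,0,0.2, -1.2,0,0,0,0,0,0.2, 0,0,1.5,0,0,0,0.2, 0,0,2.5,0,0,0,0.2, 0,0,2.5,0,0,0,0.2, 0,0,0,0,0,0,0.2, 0,0,0,0,0,0,0.2]' 25; python3 go.py 478 -101 20.5 87.1 6
```

```text
time_s: 13.27
position: [0.4755, -0.101, 0.0927]
orientation: [-0.004, 0.027, 1.0, -0.0]
contact_force: [-0.3, -0.2, 0.8]
gripper_width: 0.0751
grip_force: 0.0
heading now 86.96 pos [ 475.5 -101.    92.7] F [-0.3 -0.2  0.8] grip [0.    0.075] t 13.2667 j7 1.66
row: [-0.047  0.003  1.203] [-0.0001 -0.0013 -0.0004]
```

```bash
python3 -m inch '[-0.05,0,1.2,0,-0.001,0,0.2, -0.05,0,1.4,0,-0.001,0,0.2, -0.05,0,1.4,0,-0.001,0,0.2, -0.05,0,1.4,0,-0.001,0,0.2, -0.05,0,1.2,0,-0.001,0,0.2, 0,0,0.6,0,0,0,0.2, 0,0,0,0,0,0,0.2, 0,0,0,0,0,0,1, 0,0,0,0,0,0,1, 0,0,0,0,0,0,1, 0,0,0,0,0,0,1, 0,0,0,0,0,0,1, 0,0,0,0,0,0,1, 0,0,0,0,0,0,1, 0,0,0,0,0,0,1]' 45; python3 go.py 478 -101 160 87.1 6
```

```text
time_s: 14.52
position: [0.4792, -0.1011, 0.0222]
orientation: [0.001, 0.026, 1.0, -0.0]
contact_force: [-1.4, 1.0, 6.8]
gripper_width: 0.0438
grip_force: 45.0
heading now 86.97 pos [ 479.2 -101.1   22.2] F [-1.4  1.   6.8] grip [4.5002e+01 4.4000e-02] t 14.5167 j7 1.69
row: [ 1.900e-02  1.000e-03 -2.298e+00] [ 0.      0.0002 -0.0004]
```

```bash
python3 -m inch '[0,0,-0.4,0,0,0,1, 0,0,-1,0,0,0,1, 0,0,-1.6,0,0,0,1, 0,0,-1.8,0,0,0,1, 0,0,-1.8,0,0,0,1, 0,0,-1.8,0,0,0,1, 0,0,-1.8,0,0,0,1, 0,0,-1.6,0,0,0,1, 0,0,-1.2,0,0,0,1, 0,0,-0.6,0,0,0,1, 0,0,0,0,0,0,1, 0,0,0,0,0,0,1]' 45; python3 go.py 447 291 160 74.8 16
python3 - <<'E'
from bench import *
from h import *
d=get_image("side");a=cv2.convertScaleAbs(d["frame"][100:320,120:440],alpha=1.6,beta=15)
cv2.imwrite("pics/lift.png",cv2.resize(a,None,fx=2.4,fy=2.4))
E
```

```text
time_s: 15.52
position: [0.4787, -0.1011, 0.1578]
orientation: [0.001, 0.026, 1.0, 0.0]
contact_force: [0.3, -0.5, -2.2]
gripper_width: 0.0439
grip_force: 45.0
heading now 86.97 pos [ 478.7 -101.1  157.8] F [ 0.3 -0.5 -2.2] grip [4.4999e+01 4.4000e-02] t 15.5167 j7 1.64
row: [ 0.569  2.396 -0.014] [0.     0.0001 0.0133]
```

View pics/lift.png

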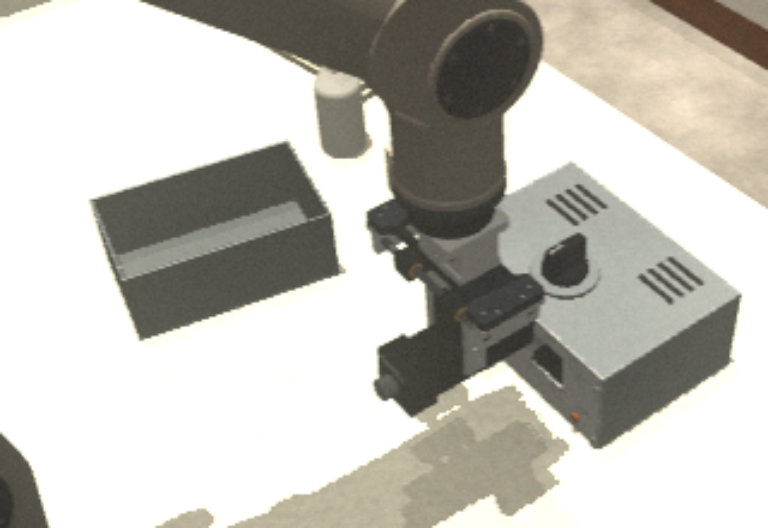

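The limiter is held level round its case (430,365), and the crate (215,240) is undisturbed. Next I'll carry it over.

```bash
python3 -m inch '[0.2,0.8,0,0,0,0.005,1, 0.4,1.6,0,0,0,0.009,1, 0.57,2.4,0,0,0,0.0133,1, 0.57,2.4,0,0,0,0.0133,1, 0.57,2.4,0,0,0,0.0133,1, 0.57,2.4,0,0,0,0.0133,1, 0.57,2.4,0,0,0,0.0133,1, 0.57,2.4,0,0,0,0.0133,1, 0.57,2.4,0,0,0,0.0133,1, 0.57,2.4,0,0,0,0.0133,1, 0.57,2.4,0,0,0,0.0133,1, 0.57,2.4,0,0,0,0.0133,1, 0.57,2.4,0,0,0,0.0133,1, 0.57,2.4,0,0,0,0.0133,1, 0.57,2.4,0,0,0,0.0133,1, 0.57,2.4,0,0,0,0.0133,1, 0.4,1.6,0,0,0,0.009,1, 0.2,0.8,0,0,0,0.004,1, 0,0,0,0,0,0,1, 0,0,0,0,0,0,1]' 45; python3 go.py 447 291 27 74.8 10
python3 - <<'E'
from bench import *
from h import *
d=get_image("side");a=cv2.convertScaleAbs(d["frame"][80:300,100:420],alpha=1.6,beta=15)
cv2.imwrite("pics/over.png",cv2.resize(a,None,fx=2.4,fy=2.4))
for n in("top","side"):
    P=cloud(get_image(n));p,m=near(P,(.441,.294),.16,.088,.100);print(rect(p))
E
```

```text
time_s: 17.23
position: [0.4466, 0.291, 0.1571]
orientation: [0.0, 0.132, 0.991, -0.001]
contact_force: [-0.1, -0.3, -3.0]
gripper_width: 0.0436
grip_force: 45.0
heading now 74.78 pos [446.6 291.  157.1] F [-0.1 -0.3 -3. ] grip [4.4999e+01 4.4000e-02] t 17.2333 j7 0.59
row: [-0.004  0.002  1.301] [-0.0001  0.     -0.    ]
(array([440.9, 293.2]), array([147.9, 240.5]), 74.84)
(array([442.5, 295. ]), array([155.6, 241.4]), 75.07)
```

View pics/over.png

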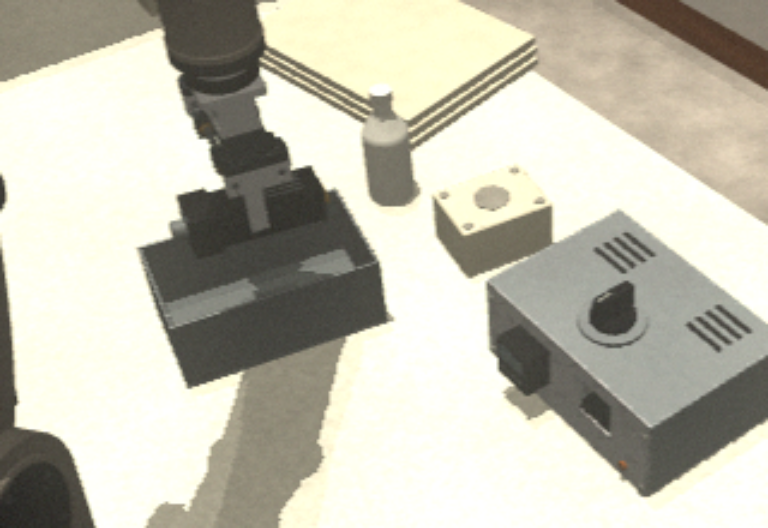

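The limiter is above the crate (250,215) and lined up with its long side, well inside the walls. I'll lower it now.

```bash
python3 -m inch '[0,0,0.6,0,0,0,1, 0,0,1.2,0,0,0,1, 0,0,1.4,0,0,0,1, 0,0,1.4,0,0,0,1, 0,0,1.4,0,0,0,1, 0,0,1.4,0,0,0,1, 0,0,1.4,0,0,0,1, 0,0,1.4,0,0,0,1, 0,0,1.2,0,0,0,1, 0,0,0.8,0,0,0,1, 0,0,0.4,0,0,0,1, 0,0,0.2,0,0,0,1, 0,0,0,0,0,0,1, 0,0,0,0,0,0,1]' 45; python3 go.py 447 291 27 74.8 1
```

```text
time_s: 18.55
position: [0.4474, 0.2918, 0.0302]
orientation: [0.001, 0.133, 0.991, 0.0]
contact_force: [-1.0, 0.9, -2.5]
gripper_width: 0.0437
grip_force: 45.0
heading now 74.75 pos [447.4 291.8  30.2] F [-1.   0.9 -2.5] grip [4.4998e+01 4.4000e-02] t 18.55 j7 0.56
row: [ 0.021 -0.084  0.317] [ 0.0007  0.0013 -0.001 ]
```

```bash
python3 -m inch '[0,0,0.1,0,0,0,1, 0,0,0.1,0,0,0,1, 0,0,0.1,0,0,0,1, 0,0,0.1,0,0,0,1, 0,0,0,0,0,0,1, 0,0,0,0,0,0,1]' 45
```

```text
time_s: 19.05
position: [0.4473, 0.2918, 0.0262]
orientation: [0.001, 0.133, 0.991, 0.0]
contact_force: [-2.3, -1.8, 7.3]
gripper_width: 0.0438
grip_force: 45.0
```

On the floor. Release and rise.

```bash
python3 -m inch '[0,0,0,0,0,0,0.4, 0,0,0,0,0,0,0.3, 0,0,0,0,0,0,0.3, 0,0,0,0,0,0,0.3, 0,0,0,0,0,0,0.3, 0,0,-0.8,0,0,0,0.3, 0,0,-1.5,0,0,0,0.3, 0,0,-2.5,0,0,0,0.3, 0,0,-3,0,0,0,0.3, 0,0,-3.5,0,0,0,0.3, 0,0,-3.5,0,0,0,0.3, 0,0,-3.5,0,0,0,0.3, 0,0,-2.5,0,0,0,0.3, 0,0,-1,0,0,0,0.3, 0,0,0,0,0,0,0.3, 0,0,0,0,0,0,0.3]' 25
python3 - <<'E'
from bench import *
from h import *
d=get_image("side");a=cv2.convertScaleAbs(d["frame"][80:300,100:420],alpha=1.6,beta=15)
cv2.imwrite("pics/end.png",cv2.resize(a,None,fx=2.4,fy=2.4))
E
```

```text
time_s: 20.38
position: [0.4468, 0.2916, 0.2436]
orientation: [0.001, 0.133, 0.991, 0.0]
contact_force: [-0.6, -0.0, -0.6]
gripper_width: 0.0659
grip_force: 0.0
```

View pics/end.png

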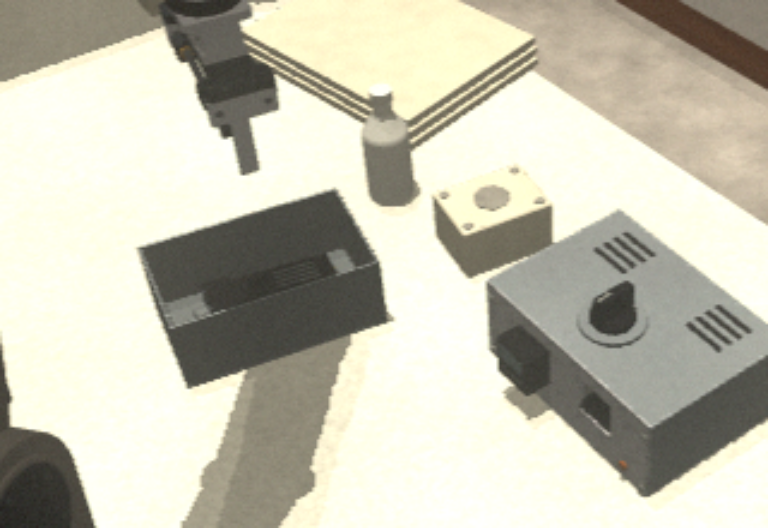

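The limiter lies flat and right way up in the crate (265,285), and the gripper is clear. The isolator is off, and the programmer, bottle and mould haven't moved.

```bash
python3 -c "
from bench import *
print(close_job())"
```

```text
the job is handed in; nothing more can be done
None
```

The isolator is off, and the limiter was drawn, set down on the bench, regripped by its case and lowered right way up into the crate; I handed the job in at about 20 s, and the verdict was not shown.

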